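Break the top tray out of the nested stack

ROBOT

A 7-joint arm with a two-finger parallel gripper is mounted at the origin on a cart in front of the work surface, level with it; the furniture and walls round the work are solid. World frame = base frame: x ahead of the robot, y to its left, z up, the work surface at z = 0. Lengths are in m, angles in rad, forces in N, time in s.
With the tool pointing down it reaches from about 0.425 to 0.875 m from the base axis. Payload 8.4 kg.
Tool frame: the origin (TCP) lies on the centre line of the jaws, within the pads' length; the fingertips stand 11 mm ahead of it and the grasp point (between the pads) lies 8 mm behind it; z points along the fingers, y is the line along which they close (so a half turn about z gives the same grasp; the last joint's range is limited). The gripper opens to 87 mm and grips with 3 to 60 N. Pads are 19 mm wide; open, the fingers measure 117 mm over their backs; the gripper's body (75 mm by 190 mm) begins 51 mm behind the grasp point.
Start: joints at [-1.277, 0.333, 0.04, 1.465, -0.013, 1.343, -0.059], TCP at [0.249, 0.6, 0.234] pointing down, gripper open.
Joint ranges: [-2.58, 2.58], [-0.38, 2.09], [-1.3, 1.39], [0.25, 2.4], [-1.5, 4.64], [0.08, 2.09], [-2.65, 2.65]. Speed limits (rad/s): [2.22, 2.22, 2.79, 2.79, 3.14, 3.14, 3.14].

INTERFACE

Orientations are given as a unit quaternion [w, x, y, z].
In Python, from cell import env gives the robot as it stands.
- The arm moves only by the tool carry_out, never from a script. Its argument "rows" is a list that holds one entry, the list of rows, each a list of 7 numbers: the shift along the tool's x, y, z in m, then the turn, a rotation vector about the tool's x, y, z in units of 5 degrees (1.0 is 5 degrees), then the closure, from -1 (fully open) to 1 (shut). A call has 1 to 10 rows; each row is the pose to reach, as a shift and turn from the pose commanded when the call began, along the tool's axes at that moment; what a row does not reach only later rows make up. A row lasts 1/12 s, in which the tool goes at most 41.7 mm and 7.16 degrees, less where a joint would pass 70% of its speed; a pose out of reach is approached as far as the arm can. A call with a gripper value outside its range is refused whole. The fingers move at their own pace and stop on an object; the grip force is fixed at half the most. Time passes only in rows, so rows that repeat a pose let the fingers close. It gives the time, the measured TCP pose, the force, the opening and the grip force at its end, in the units of the state.
- env.read_state(): the state, without advancing time (a new reading comes with each control period).
- env.get_image(name): name is "side" or "top" or "wrist"; returns the picture (400x640x3 uint8, blue, green, red); there is no depth.
- env.camera_info(name): a dict with "fovy" (degrees; the focal length in pixels is half the picture's height over the tangent of half this angle, whatever the lens; pixels are square), "cx", "cy" (the principal point, pixels), "T" (4x4, takes a point from camera to world coordinates); the wrist camera has in their place "T_tool_cam" (4x4, takes a point from camera to tool coordinates, whose origin is the TCP and whose axes are the flange's). Camera axes: x right, y down, z forward; pixel columns grow to the right and rows downward; lengths in m; the calibration is good to about 2 mm. The wrist camera is an equidistant fisheye: a pixel r from the principal point sees the ray r / f radians off the axis. A picture is of the moment at which its call begins: read the wrist's pose just before it. camera_info takes no time and is no camera call.
- env.finish_job(): hands the job in; it is judged then, once.
The state is a dict: "time_s": time; "joints": joint angles; "dq": joint speeds; "joint_efforts": joint torques, N m; "eef_pos": TCP position; "orientation": TCP orientation; "contact_force": force on the tool from outside, world axes, zero at the start; "ft_torque": the same for the moment, N m; "width": finger opening in m; "gripper_force": force on a finger pad.
Only numpy, scipy, OpenCV 4.12 (cv2) and the standard library are available. Lean on these libraries where they do the work, as an engineer would, in place of code of your own. Each camera call takes 0.05 s, during which the arm holds its last target. There are 200 camera calls.

TASK

The top round tray is locked in the nested stack: twist it by its handle while lifting lightly until you feel it come free, without lifting the stack off the worktop or shifting it, then lift it out. Stand it gently, upright and flat, on the floor of the white spill tray and let go, leaving the brown bottle and the dropper bottle where they are.

Things in the scene. Friction and masses are not known exactly. Their poses are not given: they have to be found in the camera images.
- tray_grip (a point): Centre of the straight grey handle bar across the top tray, a round grey dish 134 mm across its flange, 0.18-0.35 kg. x along the bar, z up. Bar 100 mm long, 16 mm thick (across y), 22 mm high, on two 12 mm posts at x = +-36 mm, free underneath between them. Below this point: bar underside 11 mm, flange top 29 mm, dish floor 57 mm, flat underside it stands on (86 mm across) 61 mm.
- tray_lugs (a point): On the tray's axis, 56 mm below the bar centre, level with three lugs on its skirt, hidden in the stack under the ledges of a ring. Lifted straight, the tray stops hard after 3 mm. It turns freely both ways without stops and comes free where lugs meet gaps: once every 120 degrees, over about 16 degrees, never at the start. Axes as the bar's.
- lock (a point): Centre of that hidden ring, 46 mm above the worktop. Where its gaps are shows in no picture or pose: feel for them; the nearest is at most 60 degrees away, one way or the other. Keep the yaw while lifting out: lugs are past the ring after 15 mm, the skirt is out of the stack after 28 mm. Axes as the stack's, not the gaps'.
- stack_foot (a point): The rest of the stack: grey round wall 128 mm across and 60 mm high with white rims, on a steel foot 160 mm across and 8 mm thick; 2 kg, stands loose on the worktop, so a pull of more than about 20 N lifts it. This point is the centre of its underside; z up.
- spill_tray: White square shallow tray, 357 x 354 mm, 52 mm high, walls 4 mm, fixed to the worktop. Origin at the centre of its underside, z up; the floor inside is 4 mm above it.
- brown_bottle_mid (a point): Brown glass bottle, 79 mm across, 185 mm high, standing loose in the back right part of the spill tray (at its +x, -y). This point is on its axis 90 mm above its underside; z up.
- dropper_mid (a point): Dropper bottle, 58 mm across, 134 mm high, standing loose on the worktop behind the stack. This point is on its axis 65 mm above its underside; z up.

How it is judged:
On the way:
1. the tray is lifted clear of the stack, upright, with the stack still standing in its place (z of tray_grip in the frame of stack_foot above 0.135 m and angle between tray_grip's own z axis and vertical below 0.35 rad and height (world z) of stack_foot below 0.004 m and distance of stack_foot from where it was at the start of the episode below 0.04 m), for 0.1 s.
At the end, for the whole second after the job is handed in: The tray stands flat on the floor of the spill tray, inside its walls, upright within 0.08 rad (handle centre 58 to 72 mm above the worktop), released and at rest; the stack stands within 40 mm of its start, the brown bottle and the dropper bottle within 30 mm (x of tray_grip in the frame of spill_tray between -0.108 and 0.108 m and y of tray_grip in the frame of spill_tray between -0.108 and 0.108 m and height (world z) of tray_grip between 0.058 and 0.072 m and angle between tray_grip's own z axis and vertical below 0.08 rad and linear speed of tray below 0.02 m/s and height (world z) of stack_foot below 0.004 m and distance of stack_foot from where it was at the start of the episode below 0.04 m and distance of each of brown_bottle_mid, dropper_mid from where it was at the start of the episode below 0.03 m); the robot touches nothing.
It fails at once if the stack was lifted off the worktop (more than 6 mm) or shifted more than 40 mm (height (world z) of stack_foot above 0.006 m or distance of stack_foot from where it was at the start of the episode above 0.04 m).
It fails at once if the tray was tipped (more than 0.5 rad) (angle between tray_grip's own z axis and vertical above 0.5 rad).
It fails at once if the tray was dropped: falling loose at more than 0.5 m/s (contact force between the fingers and tray below 0.1 N and linear speed of tray above 0.5 m/s).
It fails at once if the tray was slammed into the spill tray (touching it while moving at more than 0.3 m/s) (contact force between tray and spill_tray above 1 N and linear speed of tray above 0.3 m/s).
It fails at once if the brown bottle or the dropper bottle was moved more than 30 mm (distance of any of brown_bottle_mid, dropper_mid from where it was at the start of the episode above 0.03 m).
It also fails if it takes over 54 s, if anything falls off the work surface, if the arm or the gripper's body presses on something with over 40 N, if the wrist force passes 120 N, or if a joint passes its speed limit or range.

## Working session

There is one attempt and no reset: what is moved stays moved. The work goes in short steps, Python scripts to look and compute and a tool call to move; the robot and the scene stay as the last step left them, time stands still between calls to the robot, and variables do not carry over. Pictures are saved under pics/ and viewed, at most 10 in all, crops included, and the job is handed in when it is done.

Besides the shell and the picture viewer there is one more tool, called after "Request:" by a JSON object that holds its "op" and its "data", one argument or row to a line. carry_out: Moves the arm, as the interface text tells. Its arguments: {"type":"object","properties":{"rows":{"type":"array","items":{"type":"array","items":{"type":"array","items":{"type":"number"}}}}},"required":["rows"]}

```bash
mkdir -p pics; ls; python3 - <<'E'
from cell import env
import cv2,numpy as np
s=env.read_state();print({k:np.round(v,3).tolist() for k,v in s.items()})
for n in("side","top","wrist"):
    print(n,env.camera_info(n)); cv2.imwrite(f"pics/{n}0.png",env.get_image(n))
E
```

```text
pics
{'time_s': 0.0, 'joints': [-1.277, 0.334, 0.04, 1.466, -0.013, 1.343, -0.058], 'dq': [-0.001, -0.002, 0.001, 0.002, 0.001, 0.001, 0.001], 'joint_efforts': [-0.001, -65.636, 1.334, -40.38, -0.06, 0.045, 0.0], 'eef_pos': [0.249, 0.6, 0.233], 'orientation': [-0.0, 0.195, 0.981, -0.001], 'contact_force': [-0.066, -0.02, -0.143], 'ft_torque': [-0.082, 0.038, -0.013], 'gripper_force': 0.0, 'width': 0.087}
side {'fovy': 52.518189430892896, 'cx': 320.39459431766454, 'cy': 209.96896594279312, 'T': array([[-0.92792972, -0.2453899 ,  0.28058908,  0.28277897],
       [-0.3727533 ,  0.60847087, -0.70058417,  0.90257193],
       [ 0.001186  , -0.75468338, -0.65608809,  0.89589467],
       [ 0.        ,  0.        ,  0.        ,  1.        ]])}
top {'fovy': 49.642915465215175, 'cx': 320.4050263381447, 'cy': 205.49463290208215, 'T': array([[ 0.00620123, -0.99299499,  0.11799363,  0.46828141],
       [-0.99975904, -0.00367182,  0.02164215, -0.0142789 ],
       [-0.0210573 , -0.1180994 , -0.99277849,  1.47489728],
       [ 0.        ,  0.        ,  0.        ,  1.        ]])}
wrist {'fovy': 65.70646984690485, 'cx': 315.4021091987344, 'cy': 200.8803140455941, 'T_tool_cam': array([[ 2.38398901e-05, -9.64049479e-01, -2.65722792e-01,
         7.25803937e-02],
       [ 9.99999987e-01,  6.53974836e-05, -1.47546696e-04,
         4.34104225e-04],
       [ 1.59619918e-04, -2.65722785e-01,  9.64049468e-01,
        -1.50743320e-01],
       [ 0.00000000e+00,  0.00000000e+00,  0.00000000e+00,
         1.00000000e+00]])}
```

View pics/top0.png

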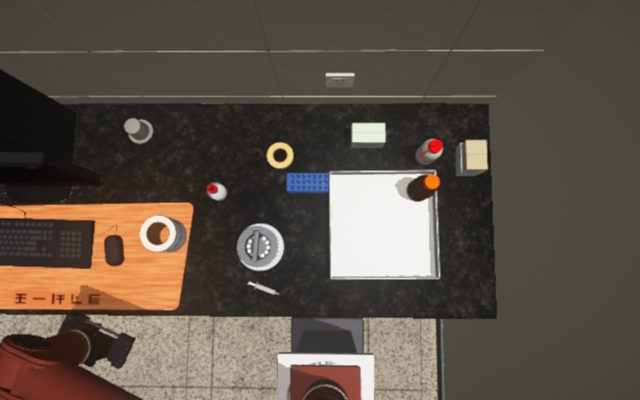

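View pics/side0.png

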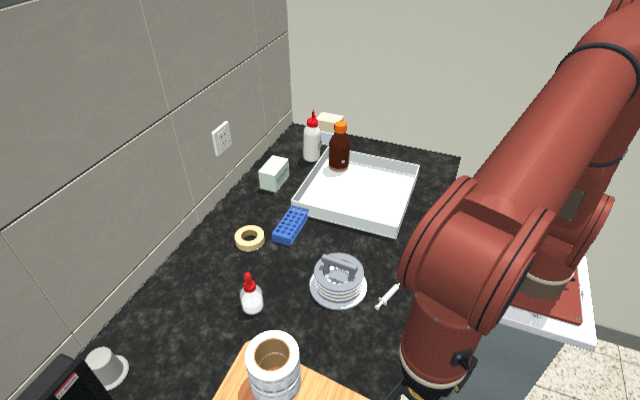

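```bash
cat > h.py <<'E'
from cell import env
import cv2,numpy as np
from scipy.spatial.transform import Rotation as R
def ray(n,u,v,pose=None):
    c=env.camera_info(n); f=200/np.tan(np.radians(c["fovy"]/2))
    x,y=(u-c["cx"]),(v-c["cy"])
    if n=="wrist":
        p,q=pose; r=np.hypot(x,y)+1e-9; t=r/f
        d=np.array([np.sin(t)*x/r,np.sin(t)*y/r,np.cos(t)])
        T=np.eye(4);T[:3,:3]=R.from_quat(np.roll(q,-1)).as_matrix();T[:3,3]=p; T=T@c["T_tool_cam"]
    else: d=np.array([x/f,y/f,1]);T=c["T"]
    return T[:3,3],T[:3,:3]@d
def plane(n,u,v,z,pose=None):
    o,d=ray(n,u,v,pose); return (o+d*(z-o[2])/d[2])
E
python3 - <<'E'
from h import *
t=cv2.imread("pics/top0.png");s=cv2.imread("pics/side0.png")
a=cv2.resize(t[216:276,225:295],None,fx=5.5,fy=5.5,interpolation=2)
b=cv2.resize(s[240:310,300:370],(385,330),interpolation=2)
cv2.imwrite("pics/crop0.png",np.hstack([a,b]))
for n,u,v,z in [("top",258,246,.1),("top",215,187,.12),("top",431,182,.18),("top",330,172,.052),("top",437,171,.052),("top",438,278,.052),("top",331,278,.052),("side",339,268,.1)]: print(n,u,v,plane(n,u,v,z).round(3))
E
```

```text
top 258 246 [0.501 0.213 0.1  ]
top 215 187 [0.687 0.352 0.12 ]
top 431 182 [ 0.695 -0.32   0.18 ]
top 330 172 [ 0.75  -0.015  0.052]
top 437 171 [ 0.754 -0.371  0.052]
top 438 278 [ 0.403 -0.365  0.052]
top 331 278 [ 0.4   -0.019  0.052]
side 339 268 [0.494 0.246 0.1  ]
```

View pics/crop0.png

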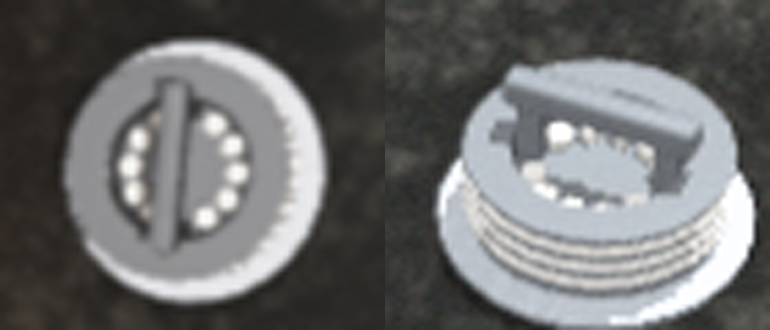

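```bash
python3 - <<'E'
from h import *
def tri(a,b):
    (o,d),(p,e)=a,b; s=np.linalg.lstsq(np.c_[d,-e],p-o,rcond=None)[0]; return o+d*s[0],p+e*s[1]
print(tri(ray("top",255.9,246.2),ray("side",340,263)))
for z in(.1,.11,.12):
  A=plane("top",256.8,230.9,z);B=plane("top",255,261.5,z);print(z,A,B,np.degrees(np.arctan2(*(A-B)[1::-1])),np.linalg.norm(A-B))
print(R.from_quat(np.roll(env.read_state()["orientation"],-1)).as_matrix().round(3))
E
```

```text
(array([0.50090419, 0.2213878 , 0.09111493]), array([0.49990599, 0.22114614, 0.09105024]))
0.1 [0.5493177  0.21815468 0.1       ] [0.45247188 0.22158039 0.1       ] -2.0258709040035803 0.09690638444483389
0.11 [0.5487283  0.21646413 0.11      ] [0.45258687 0.21986493 0.11      ] -2.0258709040036136 0.0962015580843934
0.12 [0.5481389  0.21477358 0.12      ] [0.45270186 0.21814946 0.12      ] -2.0258709040035954 0.095496731723953
[[-0.924  0.383 -0.   ]
 [ 0.383  0.924 -0.001]
 [-0.    -0.001 -1.   ]]
```

Request:
{"op": "carry_out", "data": {
  "rows": [
    [[-0.034,-0.023,0,0,0,-0.4,-1],[-0.068,-0.046,0,0,0,-0.8,-1],[-0.102,-0.069,0,0,0,-1.2,-1],[-0.136,-0.092,0,0,0,-1.6,-1],[-0.17,-0.115,0,0,0,-2.0,-1],[-0.204,-0.138,0,0,0,-2.4,-1],[-0.238,-0.161,0,0,0,-2.8,-1],[-0.272,-0.184,0,0,0,-3.2,-1],[-0.306,-0.207,0,0,0,-3.6,-1],[-0.34,-0.23,0,0,0,-4.1,-1]]
  ]
}}

```text
time_s: 0.98
eef_pos: [0.4755, 0.2559, 0.2336]
orientation: [0.0, 0.017, 1.0, 0.0]
contact_force: [0.9, 0.2, 0.2]
width: 0.0869
gripper_force: 0.0
```

Request:
{"op": "carry_out", "data": {
  "rows": [
    [[-0.014,-0.018,0,0,0,0,-1],[-0.027,-0.035,0.02,0,0,0,-1],[-0.027,-0.035,0.03,0,0,0,-1],[-0.027,-0.035,0.03,0,0,0,-1],[-0.027,-0.035,0.03,0,0,0,-1]]
  ]
}}

```text
time_s: 1.4
eef_pos: [0.4998, 0.2225, 0.203]
orientation: [-0.001, 0.017, 1.0, -0.0]
contact_force: [-0.5, 0.2, 1.4]
width: 0.087
gripper_force: 0.0
```

```bash
python3 - <<'E'
from h import *
s=env.read_state();print(s["eef_pos"],s["orientation"],s["joints"])
cv2.imwrite("pics/w1.png",env.get_image("wrist"))
E
```

```text
[0.49975631 0.22249291 0.20301799] [-8.26042706e-04  1.72142591e-02  9.99851444e-01 -2.78357428e-04] [-0.7667385   0.14267019  0.29492785  1.77140015 -0.04408533  1.23562707
  1.07630797]
```

View pics/w1.png

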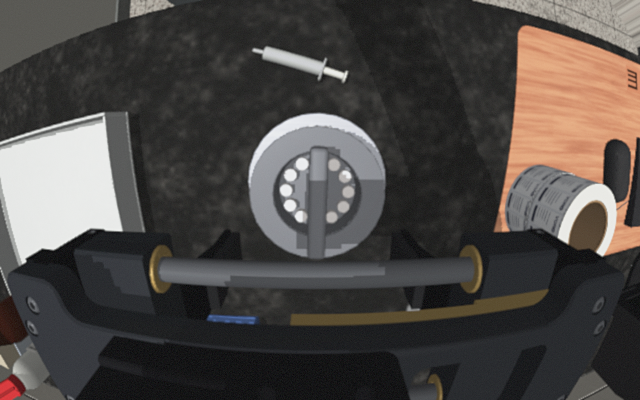

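```bash
python3 - <<'E'
from h import *
s=env.read_state();P=(s["eef_pos"],s["orientation"])
for z in(.06,.07,.08):
  w=lambda u,v:plane("wrist",u,v,z,P)
  a,b,c=w(249,191),w(385,191),w(317,125); d=w(317,257)
  print(z,np.linalg.norm(a-b),np.linalg.norm(c-d),(a+b)/2,(c+d)/2)
for z in(.1,.11,.115):
  w=lambda u,v:plane("wrist",u,v,z,P)
  print(z,w(318.5,150),w(317.5,250),w(310,180),w(327,180))
E
```

```text
0.06 0.13517358131895826 0.13522994820870612 [0.49848529 0.22516619 0.06      ] [0.50216965 0.22499446 0.06      ]
0.07 0.1305839361101609 0.13063838913461834 [0.49608096 0.2251911  0.07      ] [0.49964022 0.22502519 0.07      ]
0.08 0.12599429090136355 0.12604683006053055 [0.49367664 0.225216   0.08      ] [0.4971108  0.22505593 0.08      ]
0.1 [0.4543197  0.22755425 0.1       ] [0.54345586 0.2239078  0.1       ] [0.47932592 0.21963725 0.1       ] [0.47979617 0.23388108 0.1       ]
0.11 [0.45327278 0.22748925 0.11      ] [0.53890678 0.22398607 0.11      ] [0.4772965 0.2198833 0.11     ] [0.47774828 0.2335675  0.11      ]
0.115 [0.45274931 0.22745674 0.115     ] [0.53663224 0.2240252  0.115     ] [0.47628179 0.22000633 0.115     ] [0.47672433 0.2334107  0.115     ]
```

Request:
{"op": "carry_out", "data": {
  "rows": [
    [[-0.001,0.0025,0.03,0,0,0,-1],[-0.001,0.0025,0.06,0,0,0,-1],[-0.001,0.0025,0.085,0,0,0,-1],[-0.001,0.0025,0.105,0,0,0,-1],[-0.001,0.0025,0.119,0,0,0,-1],[-0.001,0.0025,0.119,0,0,0,-0.3],[-0.001,0.0025,0.119,0,0,0,0.2],[-0.001,0.0025,0.119,0,0,0,0.5],[-0.001,0.0025,0.119,0,0,0,1],[-0.001,0.0025,0.119,0,0,0,1]]
  ]
}}

```text
time_s: 2.28
eef_pos: [0.5024, 0.225, 0.0859]
orientation: [0.001, 0.017, 1.0, 0.001]
contact_force: [-1.0, 0.2, -0.7]
width: 0.0613
gripper_force: 0.0
```

Request:
{"op": "carry_out", "data": {
  "rows": [
    [[0,0,0,0,0,0,1],[0,0,0,0,0,0,1],[0,0,0,0,0,0,1]]
  ]
}}

```text
time_s: 2.53
eef_pos: [0.5018, 0.2244, 0.0849]
orientation: [0.0, 0.018, 1.0, 0.0]
contact_force: [-0.1, -0.3, 0.6]
width: 0.0418
gripper_force: 0.0
```

```bash
python3 - <<'E'
from h import *
s=env.read_state();print({k:np.round(v,4).tolist() for k,v in s.items()})
cv2.imwrite("pics/w2.png",env.get_image("wrist"))
E
```

```text
{'time_s': 2.5333, 'joints': [-0.7502, 0.2635, 0.2856, 1.8939, -0.0876, 0.9958, 1.1095], 'dq': [0.0001, 0.0028, 0.0009, 0.0005, 0.0014, 0.0013, -0.0013], 'joint_efforts': [-0.0272, -52.5742, 3.5041, -34.7133, 0.0123, 0.0863, -0.0016], 'eef_pos': [0.5018, 0.2244, 0.0849], 'orientation': [0.0002, 0.0175, 0.9998, 0.0001], 'contact_force': [-0.1193, -0.2674, 0.6342], 'ft_torque': [0.0587, 0.0045, 0.0086], 'gripper_force': 0.0, 'width': 0.0418}
```

View pics/w2.png

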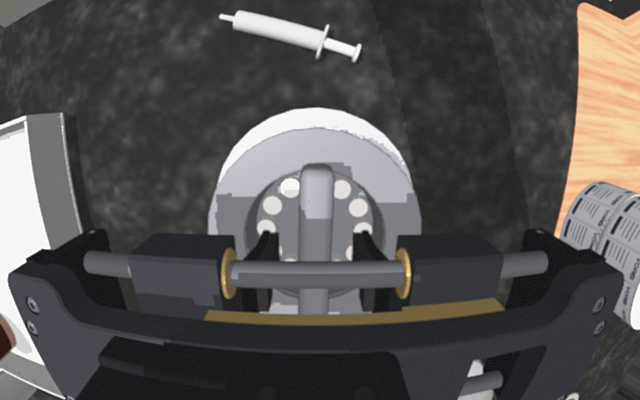

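Wrist view: the bar (column ≈317) lies midway between the half-closed fingers (≈272 and 362), so I can go on closing.

Request:
{"op": "carry_out", "data": {
  "rows": [
    [[0,0,0,0,0,0,1],[0,0,0,0,0,0,1],[0,0,0,0,0,0,1],[0,0,0,0,0,0,1],[0,0,0,0,0,0,1],[0,0,0,0,0,0,1],[0,0,0,0,0,0,1]]
  ]
}}

```text
time_s: 3.17
eef_pos: [0.5017, 0.2243, 0.0845]
orientation: [-0.0, 0.018, 1.0, -0.0]
contact_force: [0.4, -1.0, 0.4]
width: 0.0156
gripper_force: 29.8
```

Request:
{"op": "carry_out", "data": {
  "rows": [
    [[0,0,-0.001,0,0,0,1],[0,0,-0.002,0,0,0,1],[0,0,-0.002,0,0,0,1],[0,0,-0.002,0,0,0,1]]
  ]
}}

```text
time_s: 3.5
eef_pos: [0.5016, 0.2244, 0.0865]
orientation: [-0.0, 0.018, 1.0, -0.0]
contact_force: [-1.1, -0.4, -2.8]
width: 0.0157
gripper_force: 29.8
```

Request:
{"op": "carry_out", "data": {
  "rows": [
    [[0,0,-0.001,0,0,0,1],[0,0,-0.001,0,0,0,1],[0,0,-0.001,0,0,0,1]]
  ]
}}

```text
time_s: 3.75
eef_pos: [0.5017, 0.2243, 0.0875]
orientation: [-0.0, 0.018, 1.0, -0.0]
contact_force: [0.1, 0.6, -2.1]
width: 0.0157
gripper_force: 29.8
```

Weight ≈2.3 N; up 3 mm. Find the stop.

Request:
{"op": "carry_out", "data": {
  "rows": [
    [[0,0,-0.0005,0,0,0,1],[0,0,-0.0005,0,0,0,1],[0,0,-0.0005,0,0,0,1]]
  ]
}}

```text
time_s: 4.0
eef_pos: [0.5016, 0.2243, 0.0876]
orientation: [-0.0, 0.018, 1.0, -0.0]
contact_force: [2.4, 0.9, -10.3]
width: 0.0158
gripper_force: 29.8
```

Request:
{"op": "carry_out", "data": {
  "rows": [
    [[0,0,-0.0005,0,0,0,1],[0,0,-0.0005,0,0,0,1],[0,0,-0.0005,0,0,0,1]]
  ]
}}

```text
time_s: 4.25
eef_pos: [0.5011, 0.2241, 0.0877]
orientation: [-0.001, 0.018, 1.0, -0.0]
contact_force: [2.0, 1.5, -18.9]
width: 0.0159
gripper_force: 29.8
```

Request:
{"op": "carry_out", "data": {
  "rows": [
    [[0,0,0.0005,0,0,0,1],[0,0,0.0005,0,0,0.4,1],[0,0,0.0005,0,0,0.8,1],[0,0,0.0005,0,0,0.8,1]]
  ]
}}

```text
time_s: 4.58
eef_pos: [0.501, 0.224, 0.0877]
orientation: [-0.001, 0.053, 0.999, -0.0]
contact_force: [-0.3, -0.6, -13.3]
width: 0.0155
gripper_force: 29.9
```

Request:
{"op": "carry_out", "data": {
  "rows": [
    [[0,0,0,0,0,0.4,1],[0,0,0,0,0,0.8,1],[0,0,0,0,0,0.8,1]]
  ]
}}

```text
time_s: 4.83
eef_pos: [0.5011, 0.2241, 0.0877]
orientation: [-0.001, 0.087, 0.996, -0.0]
contact_force: [-1.2, -0.7, -14.4]
width: 0.0157
gripper_force: 29.9
```

```bash
python3 - <<'E'
from h import *
s=env.read_state();print({k:np.round(v,4).tolist() for k,v in s.items()})
E
```

```text
{'time_s': 4.8333, 'joints': [-0.7681, 0.2606, 0.3059, 1.8927, -0.092, 1.0033, 0.9735], 'dq': [0.0031, -0.0005, -0.005, -0.0015, 0.0005, -0.0021, 0.0568], 'joint_efforts': [-0.0646, -59.6418, 4.3991, -41.2023, -0.0558, -0.0816, -0.7872], 'eef_pos': [0.5011, 0.2241, 0.0877], 'orientation': [-0.0006, 0.0874, 0.9962, -0.0004], 'contact_force': [-1.2461, -0.6891, -14.3903], 'ft_torque': [-0.0198, 0.1026, 0.0603], 'gripper_force': 29.8938, 'width': 0.0157}
```

Request:
{"op": "carry_out", "data": {
  "rows": [
    [[0,0,0.0002,0,0,0.4,1],[0,0,0.0002,0,0,0.8,1],[0,0,0.0002,0,0,1.2,1],[0,0,0.0002,0,0,1.2,1]]
  ]
}}

```text
time_s: 5.17
eef_pos: [0.5013, 0.2242, 0.0877]
orientation: [-0.0, 0.139, 0.99, -0.0]
contact_force: [-0.7, 0.1, -13.5]
width: 0.0157
gripper_force: 29.9
```

Request:
{"op": "carry_out", "data": {
  "rows": [
    [[0,0,0,0,0,0.4,1],[0,0,0,0,0,0.8,1],[0,0,0,0,0,1.2,1],[0,0,0,0,0,1.2,1]]
  ]
}}

```text
time_s: 5.5
eef_pos: [0.5014, 0.2242, 0.0877]
orientation: [-0.0, 0.191, 0.982, -0.0]
contact_force: [-0.7, 0.0, -13.7]
width: 0.0159
gripper_force: 29.9
```

Request:
{"op": "carry_out", "data": {
  "rows": [
    [[0,0,0,0,0,0.4,1],[0,0,0,0,0,0.8,1],[0,0,0,0,0,1.2,1],[0,0,0,0,0,1.2,1]]
  ]
}}

```text
time_s: 5.83
eef_pos: [0.5015, 0.2243, 0.0877]
orientation: [-0.0, 0.241, 0.97, -0.0]
contact_force: [0.4, -0.0, -14.0]
width: 0.0157
gripper_force: 29.9
```

Request:
{"op": "carry_out", "data": {
  "rows": [
    [[0,0,0.0001,0,0,0.4,1],[0,0,0.0001,0,0,0.8,1],[0,0,0.0001,0,0,1.2,1],[0,0,0.0001,0,0,1.2,1]]
  ]
}}

```text
time_s: 6.17
eef_pos: [0.5015, 0.2243, 0.0877]
orientation: [-0.0, 0.292, 0.956, -0.0]
contact_force: [0.1, -0.1, -14.8]
width: 0.0157
gripper_force: 29.9
```

Request:
{"op": "carry_out", "data": {
  "rows": [
    [[0,0,0,0,0,0.4,1],[0,0,0,0,0,0.8,1],[0,0,0,0,0,1.2,1],[0,0,0,0,0,1.2,1]]
  ]
}}

```text
time_s: 6.5
eef_pos: [0.5016, 0.2243, 0.0877]
orientation: [-0.0, 0.341, 0.94, -0.0]
contact_force: [-0.7, -0.2, -14.8]
width: 0.0155
gripper_force: 29.9
```

Request:
{"op": "carry_out", "data": {
  "rows": [
    [[0,0,0,0,0,0.4,1],[0,0,0,0,0,0.8,1],[0,0,0,0,0,1.2,1],[0,0,0,0,0,1.2,1]]
  ]
}}

```text
time_s: 6.83
eef_pos: [0.5016, 0.2243, 0.0877]
orientation: [-0.0, 0.39, 0.921, -0.0]
contact_force: [-0.5, 1.1, -15.5]
width: 0.0159
gripper_force: 29.9
```

Request:
{"op": "carry_out", "data": {
  "rows": [
    [[0,0,0.0003,0,0,0.4,1],[0,0,0.0003,0,0,0.8,1],[0,0,0.0003,0,0,1.2,1],[0,0,0.0003,0,0,1.2,1]]
  ]
}}

```text
time_s: 7.17
eef_pos: [0.5018, 0.2245, 0.0877]
orientation: [0.0, 0.438, 0.899, 0.0]
contact_force: [-0.5, -0.2, -12.3]
width: 0.0157
gripper_force: 29.9
```

Request:
{"op": "carry_out", "data": {
  "rows": [
    [[0,0,0,0,0,0.4,1],[0,0,0,0,0,0.8,1],[0,0,0,0,0,1.2,1],[0,0,0,0,0,1.2,1]]
  ]
}}

```text
time_s: 7.5
eef_pos: [0.5018, 0.2245, 0.0876]
orientation: [0.0, 0.484, 0.875, 0.0]
contact_force: [-0.4, 0.2, -12.5]
width: 0.0161
gripper_force: 29.9
```

Request:
{"op": "carry_out", "data": {
  "rows": [
    [[0,0,0,0,0,0.4,1],[0,0,0,0,0,0.8,1],[0,0,0,0,0,1.2,1],[0,0,0,0,0,1.2,1]]
  ]
}}

```text
time_s: 7.83
eef_pos: [0.5018, 0.2245, 0.0876]
orientation: [0.0, 0.529, 0.849, 0.0]
contact_force: [0.2, 0.7, -11.7]
width: 0.0156
gripper_force: 29.9
```

Request:
{"op": "carry_out", "data": {
  "rows": [
    [[0,0,0,0,0,0.4,1],[0,0,0,0,0,0.8,1],[0,0,0,0,0,1.2,1],[0,0,0,0,0,1.2,1]]
  ]
}}

```text
time_s: 8.17
eef_pos: [0.5019, 0.2246, 0.0877]
orientation: [0.0, 0.573, 0.82, 0.0]
contact_force: [0.0, 0.4, -11.5]
width: 0.0155
gripper_force: 29.9
```

Request:
{"op": "carry_out", "data": {
  "rows": [
    [[0,0,0,0,0,0.4,1],[0,0,0,0,0,0.8,1],[0,0,0,0,0,1.2,1],[0,0,0,0,0,1.2,1]]
  ]
}}

```text
time_s: 8.5
eef_pos: [0.5028, 0.2249, 0.0887]
orientation: [0.0, 0.615, 0.788, 0.001]
contact_force: [-0.2, 0.0, -2.9]
width: 0.0156
gripper_force: 29.9
```

Request:
{"op": "carry_out", "data": {
  "rows": [
    [[0,0,0,0,0,0.4,1],[0,0,0,0,0,0.8,1],[0,0,0,0,0,1.2,1],[0,0,0,0,0,1.2,1]]
  ]
}}

```text
time_s: 8.83
eef_pos: [0.5027, 0.2248, 0.0886]
orientation: [0.0, 0.656, 0.755, 0.001]
contact_force: [0.2, -0.5, -1.4]
width: 0.0156
gripper_force: 29.9
```

Force dropped to the tray's weight: lugs are in a gap. Lift straight.

Request:
{"op": "carry_out", "data": {
  "rows": [
    [[0,0,-0.002,0,0,0,1],[0,0,-0.004,0,0,0,1],[0,0,-0.006,0,0,0,1],[0,0,-0.006,0,0,0,1]]
  ]
}}

```text
time_s: 9.17
eef_pos: [0.5021, 0.2246, 0.0942]
orientation: [0.0, 0.656, 0.755, 0.001]
contact_force: [-0.3, -0.2, -2.0]
width: 0.0159
gripper_force: 29.9
```

Request:
{"op": "carry_out", "data": {
  "rows": [
    [[0,0,-0.003,0,0,0,1],[0,0,-0.006,0,0,0,1],[0,0,-0.009,0,0,0,1],[0,0,-0.009,0,0,0,1]]
  ]
}}

```text
time_s: 9.5
eef_pos: [0.5021, 0.2245, 0.1032]
orientation: [0.0, 0.656, 0.755, 0.0]
contact_force: [0.3, 0.9, -2.0]
width: 0.0159
gripper_force: 29.9
```

Request:
{"op": "carry_out", "data": {
  "rows": [
    [[0,0,-0.008,0,0,0,1],[0,0,-0.02,0,0,0,1],[0,0,-0.035,0,0,0,1],[0,0,-0.05,0,0,0,1],[0,0,-0.065,0,0,0,1],[0,0,-0.075,0,0,0,1],[0,0,-0.08,0,0,0,1],[0,0,-0.08,0,0,0,1]]
  ]
}}

```text
time_s: 10.17
eef_pos: [0.5023, 0.2247, 0.1839]
orientation: [0.0, 0.656, 0.755, 0.001]
contact_force: [0.7, -0.5, -3.4]
width: 0.0159
gripper_force: 29.9
```

Request:
{"op": "carry_out", "data": {
  "rows": [
    [[-0.01,0,0,0,0,0,1],[-0.03,-0.001,0,0,0,0,1],[-0.055,-0.001,0,0,0,0,1],[-0.08,-0.001,0,0,0,0,1],[-0.105,-0.001,0,0,0,0,1],[-0.13,-0.002,0,0,0,0,1],[-0.155,-0.002,0,0,0,0,1],[-0.175,-0.002,0,0,0,0,1],[-0.19,-0.003,0,0,0,0,1],[-0.2,-0.003,0,0,0,0,1]]
  ]
}}

```text
time_s: 11.0
eef_pos: [0.5258, 0.0228, 0.1816]
orientation: [-0.0, 0.657, 0.754, -0.001]
contact_force: [0.2, -0.3, -2.9]
width: 0.0158
gripper_force: 29.9
```

Request:
{"op": "carry_out", "data": {
  "rows": [
    [[-0.01,0,0,0,0,0,1],[-0.03,-0.001,0,0,0,0,1],[-0.055,-0.001,0,0,0,0,1],[-0.08,-0.001,0,0,0,0,1],[-0.105,-0.001,0,0,0,0,1],[-0.13,-0.002,0,0,0,0,1],[-0.155,-0.002,0,0,0,0,1],[-0.172,-0.002,0,0,0,0,1],[-0.182,-0.002,0,0,0,0,1],[-0.182,-0.002,0,0,0,0,1]]
  ]
}}

```text
time_s: 11.83
eef_pos: [0.5496, -0.1568, 0.1821]
orientation: [0.0, 0.657, 0.754, -0.001]
contact_force: [-1.0, 0.1, -3.2]
width: 0.0158
gripper_force: 29.9
```

```bash
python3 - <<'E'
from h import *
s=env.read_state();print({k:np.round(v,4).tolist() for k,v in s.items()})
cv2.imwrite("pics/t3.png",np.vstack([env.get_image("top")[110:330,40:500],env.get_image("side")[100:340,180:640]]))
E
```

```text
{'time_s': 11.8333, 'joints': [-0.4566, 0.252, 0.772, 1.7597, -0.1858, 1.2055, 0.5034], 'dq': [-0.0356, -0.0179, -0.0346, 0.015, 0.0038, 0.0058, -0.0509], 'joint_efforts': [0.1967, -43.8214, 7.4171, -39.4849, -0.3465, 0.0639, 0.6676], 'eef_pos': [0.5496, -0.1568, 0.1821], 'orientation': [0.0002, 0.6571, 0.7538, -0.0007], 'contact_force': [-0.9681, 0.1233, -3.2194], 'ft_torque': [-0.0998, 0.0612, -0.0161], 'gripper_force': 29.9156, 'width': 0.0158}
```

View pics/t3.png

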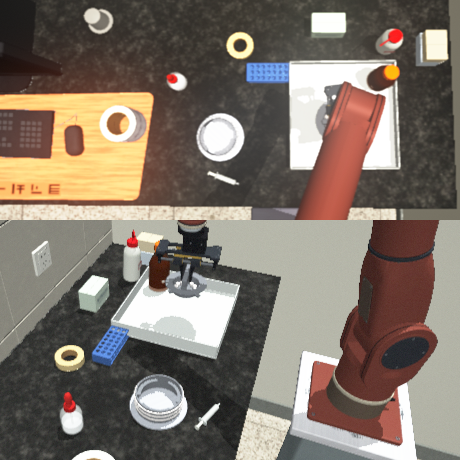

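Top and side views: the tray hangs level over the spill tray (side crop ≈(185,285)), the stack and both bottles unmoved. Lowering.

Request:
{"op": "carry_out", "data": {
  "rows": [
    [[0,0,0.01,0,0,0,1],[0,0,0.03,0,0,0,1],[0,0,0.05,0,0,0,1],[0,0,0.07,0,0,0,1],[0,0,0.09,0,0,0,1],[0,0,0.105,0,0,0,1],[0,0,0.112,0,0,0,1],[0,0,0.114,0,0,0,1],[0,0,0.114,0,0,0,1]]
  ]
}}

```text
time_s: 12.68
eef_pos: [0.5498, -0.1538, 0.0681]
orientation: [-0.0, 0.656, 0.755, -0.0]
contact_force: [0.3, 0.4, -2.7]
width: 0.0158
gripper_force: 29.9
```

Request:
{"op": "carry_out", "data": {
  "rows": [
    [[0,0,0.001,0,0,0,1],[0,0,0.003,0,0,0,1],[0,0,0.005,0,0,0,1],[0,0,0.006,0,0,0,1],[0,0,0.007,0,0,0,1],[0,0,0.007,0,0,0,1]]
  ]
}}

```text
time_s: 13.18
eef_pos: [0.5498, -0.1546, 0.0614]
orientation: [-0.0, 0.656, 0.755, -0.0]
contact_force: [-1.2, 0.7, -2.3]
width: 0.0157
gripper_force: 29.9
```

Request:
{"op": "carry_out", "data": {
  "rows": [
    [[0,0,0.001,0,0,0,1],[0,0,0.0015,0,0,0,1],[0,0,0.0015,0,0,0,1]]
  ]
}}

```text
time_s: 13.43
eef_pos: [0.5498, -0.1546, 0.0599]
orientation: [-0.0, 0.656, 0.755, -0.0]
contact_force: [-0.2, 1.0, -2.0]
width: 0.0156
gripper_force: 29.9
```

Request:
{"op": "carry_out", "data": {
  "rows": [
    [[0,0,0.0005,0,0,0,1],[0,0,0.001,0,0,0,1],[0,0,0.001,0,0,0,1]]
  ]
}}

```text
time_s: 13.68
eef_pos: [0.5498, -0.1546, 0.0589]
orientation: [-0.0, 0.656, 0.755, -0.0]
contact_force: [0.2, 0.6, -3.5]
width: 0.0156
gripper_force: 29.9
```

Request:
{"op": "carry_out", "data": {
  "rows": [
    [[0,0,0.0005,0,0,0,1],[0,0,0.001,0,0,0,1],[0,0,0.001,0,0,0,1]]
  ]
}}

```text
time_s: 13.93
eef_pos: [0.5498, -0.1546, 0.0579]
orientation: [-0.0, 0.656, 0.755, -0.0]
contact_force: [0.5, 0.1, -2.4]
width: 0.0155
gripper_force: 29.9
```

Request:
{"op": "carry_out", "data": {
  "rows": [
    [[0,0,0.0005,0,0,0,1],[0,0,0.001,0,0,0,1],[0,0,0.001,0,0,0,1]]
  ]
}}

```text
time_s: 14.18
eef_pos: [0.5498, -0.1546, 0.0568]
orientation: [-0.0, 0.656, 0.755, -0.0]
contact_force: [-0.7, 0.3, -2.6]
width: 0.0159
gripper_force: 29.9
```

Request:
{"op": "carry_out", "data": {
  "rows": [
    [[0,0,0.0005,0,0,0,1],[0,0,0.0005,0,0,0,1],[0,0,0.0005,0,0,0,1]]
  ]
}}

```text
time_s: 14.43
eef_pos: [0.5499, -0.1546, 0.0565]
orientation: [0.0, 0.656, 0.755, 0.0]
contact_force: [0.2, 0.6, -1.9]
width: 0.0157
gripper_force: 29.9
```

Request:
{"op": "carry_out", "data": {
  "rows": [
    [[0,0,0.0005,0,0,0,1],[0,0,0.001,0,0,0,1],[0,0,0.001,0,0,0,1]]
  ]
}}

```text
time_s: 14.68
eef_pos: [0.55, -0.1546, 0.0565]
orientation: [-0.0, 0.656, 0.755, 0.0]
contact_force: [-5.6, 2.1, 12.4]
width: 0.0159
gripper_force: 29.9
```

Request:
{"op": "carry_out", "data": {
  "rows": [
    [[0,0,0.0005,0,0,0,1],[0,0,0.0005,0,0,0,1],[0,0,0.0005,0,0,0,1]]
  ]
}}

```text
time_s: 14.93
eef_pos: [0.55, -0.1546, 0.0565]
orientation: [-0.0, 0.656, 0.755, 0.001]
contact_force: [-8.6, 2.8, 18.2]
width: 0.016
gripper_force: 29.9
```

Request:
{"op": "carry_out", "data": {
  "rows": [
    [[0,0,0.0005,0,0,0,1],[0,0,0.0005,0,0,0,1],[0,0,0.0005,0,0,0,1]]
  ]
}}

```text
time_s: 15.18
eef_pos: [0.55, -0.1547, 0.0565]
orientation: [-0.0, 0.656, 0.755, 0.001]
contact_force: [-10.5, 3.5, 24.7]
width: 0.0159
gripper_force: 29.9
```

Standing on the floor. Relax the press, open slowly, retreat up.

Request:
{"op": "carry_out", "data": {
  "rows": [
    [[0,0,-0.0008,0,0,0,1],[0,0,-0.0014,0,0,0,1],[0,0,-0.0014,0,0,0,1]]
  ]
}}

```text
time_s: 15.43
eef_pos: [0.55, -0.1547, 0.0565]
orientation: [0.0, 0.656, 0.755, 0.0]
contact_force: [-4.4, 2.0, 9.4]
width: 0.0158
gripper_force: 29.9
```

Request:
{"op": "carry_out", "data": {
  "rows": [
    [[0,0,0,0,0,0,0.4],[0,0,0,0,0,0,0.2],[0,0,0,0,0,0,0],[0,0,0,0,0,0,-0.1],[0,0,0,0,0,0,-0.1],[0,0,0,0,0,0,-0.1],[0,0,0,0,0,0,-0.1]]
  ]
}}

```text
time_s: 16.02
eef_pos: [0.5499, -0.1546, 0.0558]
orientation: [0.0, 0.656, 0.755, -0.0]
contact_force: [0.6, 0.4, -0.8]
width: 0.0466
gripper_force: 0.0
```

Request:
{"op": "carry_out", "data": {
  "rows": [
    [[0,0,-0.005,0,0,0,-0.1],[0,0,-0.02,0,0,0,-0.1],[0,0,-0.045,0,0,0,-0.1],[0,0,-0.075,0,0,0,-0.1],[0,0,-0.105,0,0,0,-0.1],[0,0,-0.13,0,0,0,-0.1],[0,0,-0.145,0,0,0,-0.1],[0,0,-0.15,0,0,0,-0.1],[0,0,-0.15,0,0,0,-0.1],[0,0,-0.15,0,0,0,-0.1]]
  ]
}}

```text
time_s: 16.85
eef_pos: [0.5495, -0.1544, 0.2051]
orientation: [-0.0, 0.656, 0.755, -0.0]
contact_force: [-1.1, 0.7, 0.4]
width: 0.048
gripper_force: 0.0
```

```bash
python3 - <<'E'
from h import *
cv2.imwrite("pics/w4.png",np.hstack([env.get_image("wrist")[:330,::1][:, 120:520],env.get_image("side")[70:400,180:560]]))
E
```

```text
(no output)
```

View pics/w4.png

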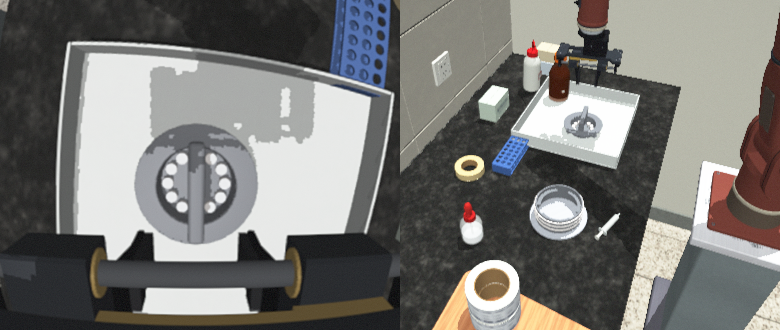

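The tray stands flat in the spill tray (side crop (583,125)), well inside the walls. The gripper is clear, and the stack and bottles are in place.

```bash
python3 -c "
from cell import env
print(env.finish_job())"
```

```text
the job is handed in; nothing more can be done
None
```

The top tray came free after a twist of about 75–80 degrees and now stands flat and released in the spill tray; the stack and both bottles look unmoved in the last pictures, and the job was handed in at about 17 s (no verdict was returned).

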